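# Set the scale's tare selector to the crate and confirm

## Robot

A 6-joint arm with a two-finger parallel gripper is mounted at the origin on the work surface. World frame = base frame: x ahead of the robot, y to its left, z up, the work surface at z = 0. Lengths are in m, angles in degrees, forces in N, time in s.
With the tool pointing down it reaches from about 0.275 to 0.825 m from the base axis. Payload 4.9 kg.
Tool frame: the origin (TCP) lies where the fingers leave the gripper's body, on its centre line; the fingertips stand 73 mm ahead of it and the grasp point (between the pads) lies 54 mm ahead of it; z points along the fingers, y is the line along which they close (so a half turn about z gives the same grasp; the last joint's range is limited). The gripper opens to 85 mm and grips with 20 to 120 N. Pads are 22 mm wide; open, the fingers measure 114 mm over their backs; the gripper's body (76 mm by 85 mm) begins 54 mm behind the grasp point. The pads swing forward as they close: fully open they stand 13 mm farther back than shut.
Start: joints at [57.17, 18.69, -11.035, 60.275, 0, 82.311], TCP at [0.234, 0.498, 0.304] pointing down, gripper open.
Joint ranges: [-152.03, 152.03], [-55.5, 102.48], [-74.3, 77.21], [-110.64, 120.58], [-84.22, 78.4], [-180, 180]. Speed limits (degrees/s): [147.25, 147.25, 180, 180, 180, 180].

## Interface

Orientations are given as [roll, pitch, yaw] about the fixed x, y, z axes, in that order (R = Rz(yaw) Ry(pitch) Rx(roll)).
In Python, from plant import readout, vision, workorder, silhouettes gives the robot as it stands.
- The arm moves only by the tool step_arm, never from a script. Its argument "deltas" is a list of rows, each a list of 7 numbers: the closure in counts, from 0 (fully open) to 255 (shut), then the shift along the world's x, y, z in m, then the turn, a rotation vector about the world's x, y, z in degrees. In form: [[jaw, dx, dy, dz, ax, ay, az], ...]. A call has 1 to 20 rows; each row is the pose to reach, as a shift and turn from the pose commanded when the call began; what a row does not reach only later rows make up. A row lasts 1/12 s, in which the tool goes at most 41.7 mm and 7.16 degrees, less where a joint would pass 70% of its speed; a pose out of reach is approached as far as the arm can. A call with a gripper value outside its range is refused whole. The fingers move at their own pace and stop on an object; "force" is the grip in N (left out, the last holds). Time passes only in rows, so rows that repeat a pose let the fingers close. It gives the time, the measured TCP pose, the force, the opening and the grip force at its end, in the units of the state.
- readout.read_state(): the state, without advancing time (a new reading comes with each control period).
- vision.camera(name): name is "side" or "top" or "wrist"; returns the picture (400x640x3 uint8, blue, green, red); there is no depth.
- vision.camera_params(name): a dict with "fx", "fy", "cx", "cy" (pixels), "k1" (the pictures are not rectified: a ray, as slopes to the right and down, at radius r is drawn at 1 + k1 r^2 times it, then the intrinsics apply), "R" (3x3) and "t" (3): a world point X has camera coordinates R X + t. Camera axes: x right, y down, z forward; pixel columns grow to the right and rows downward; lengths in m; the calibration is good to about 2 mm. A picture is of the moment at which its call begins: read the wrist's pose just before it. camera_params takes no time and is no camera call; for the wrist camera it gives the pose at the moment of the call.
- workorder.close_job(): hands the job in; it is judged then, once.
Trained networks look in the newest picture that a camera, given by its name, has taken for a name from the list of things; names that differ only in an ending like _2 or _b are one class to them, and where a whole thing is asked for, a point or a joint stands for the part that bears it (a point fixed in the world has none). Each returns a list of dicts, best first, with "conf" (0 to 1); they miss things now and then, are a little off and sometimes report something else, mostly with a low value. They report only what shows in the picture. A call takes as long as a camera call.
- silhouettes(name, camera): "region" (400x640 bool, what is visible of it) and "box" ([centre column, centre row, width, height] in pixels, round what is visible of it).
The state is a dict: "time": time; "joint_positions": joint angles; "qvel": joint speeds; "tau": joint torques, N m; "eef_pos": TCP position; "orientation": TCP orientation; "contact_force": force on the tool from outside, world axes, zero at the start; "ft_torque": the same for the moment, N m; "opening": opening from 0.0 (shut) to 1.0 (fully open); "gripper_force": force on a finger pad.
Only numpy, scipy, OpenCV 4.12 (cv2) and the standard library are available. Lean on these libraries where they do the work, as an engineer would, in place of code of your own. Each camera call takes 0.05 s, during which the arm holds its last target. There are 200 camera calls.

## Task

Get the scale's tare unit ready for weighing a crate: with the fingertips, push the upright tab of the black dial around, without pinching it, until the dial's white nose points at the middle of the label with the crate picture (the wide slatted box). Only then press the round push button on the same unit fully down and let it come back up. Leave the weight, the jar and the paper roll where they stand.

Things in the scene. Friction and masses are not known exactly. Their poses are not given: they have to be found in the camera images.
- housing: cream box 300 x 280 x 60 mm (x, y, z) fixed to the bench; origin at the centre of its underside, x points away from the robot at yaw 0, z up. The black dial, the button and four label discs are on its top.
- dial_axis (a point): point on the dial's vertical axis at the height of the dial's flat upper face (74 mm above the bench); 30 mm along +x from the housing's centre. The dial is 136 mm across and 14 mm thick, with a steel hub 24 mm across and 8 mm high in its middle.
- selector (a joint): dial angle in rad, 0 when the white nose points along the housing's +x, growing counter-clockwise seen from above; stops at -2.1 and 2.1. It starts between the two middle labels. The four labels are on the housing at -95, -40, 40 and 95 degrees, in an order that changes. The dial has no clicks: about 0.12 N m of friction (2 to 3 N at the tab), and it stays where it is left.
- pointer (a point): tip of the small white nose on the dial's rim, 77 mm from the dial axis, level with the dial's upper face; its x axis points radially outward, z up. It turns with the dial.
- tab_top (a point): centre of the top face of the upright aluminium tab that is pushed: 28 mm long radially (36 to 64 mm from the dial axis), 12 mm thick, 36 mm tall above the dial's upper face; in line with the white nose. Push on one broad face only: pressing on both faces at once counts as pinching.
- label_crate: white disc 44 mm across and 3.4 mm thick, fixed on the housing top; its centre lies 100 mm from the dial axis; origin under its centre, at the housing top. Raised black picture: wide slatted rectangle, 34 x 22 mm (a crate). The target.
- label_bottle: white disc 44 mm across and 3.4 mm thick, fixed on the housing top; its centre lies 100 mm from the dial axis; origin under its centre, at the housing top. Raised black picture: slim upright bottle with a neck.
- label_tub: white disc 44 mm across and 3.4 mm thick, fixed on the housing top; its centre lies 100 mm from the dial axis; origin under its centre, at the housing top. Raised black picture: round ring (a tub from above).
- label_pouch: white disc 44 mm across and 3.4 mm thick, fixed on the housing top; its centre lies 100 mm from the dial axis; origin under its centre, at the housing top. Raised black picture: tapering tied pouch.
- tare_top (a point): centre of the top of the round grey push button, 32 mm across, its top 22 mm above the housing top, in a black collar 48 mm across and 12 mm high, on the near right part of the housing top.
- tare (a joint): how far the button is pressed, m: 0 up, 0.006 fully down; a spring pushes it back up, 5 N holds it fully down.
- weight: bystander: steel check weight with a knob, 38 mm across, 56 mm tall, standing loose on the near left part of the housing top; origin at the centre of its underside.
- jar: bystander: closed jar, 68 mm across, 85 mm tall, loose on the bench at the housing's left; origin at the centre of its underside.
- tape: bystander: roll of white paper label tape, 90 mm across, 40 mm tall, lying loose on the bench at the housing's right; origin at the centre of its underside.

How it is judged:
By the outcome, as a careful person would: the job done as asked, in the order asked, and still so for the second after the job is handed in, with the robot touching nothing.
It also fails if it takes over 56 s, if anything falls off the work surface, if the arm or the gripper's body presses on something with over 40 N, if the wrist force passes 120 N, or if a joint passes its speed limit or range.

## Working session

There is one attempt and no reset: what is moved stays moved. The work goes in short steps, Python scripts to look and compute and a tool call to move; the robot and the scene stay as the last step left them, time stands still between calls to the robot, and variables do not carry over. Pictures are saved under pics/ and viewed, at most 10 in all, crops included, and the job is handed in when it is done.

Besides the shell and the picture viewer there is one more tool, called after "Emit:" as name(argument=value, ...), one argument or row to a line, values as JSON. step_arm: Moves the arm, as the interface text tells. Its arguments: {"type":"object","properties":{"deltas":{"type":"array","items":{"type":"array","items":{"type":"number"}}},"force":{"type":"number"}},"required":["deltas"]}

```bash
mkdir -p pics; cat > h.py <<'E'
import numpy as np,cv2
from plant import readout,vision,workorder,silhouettes
def ray(cam,uv):
    p=vision.camera_params(cam); K=np.array([[p['fx'],0,p['cx']],[0,p['fy'],p['cy']],[0,0,1.]])
    d=cv2.undistortPoints(np.array(uv,float).reshape(-1,1,2),K,np.array([p['k1'],0,0,0,0.]))[:,0]
    # note: model is distorted = r(1+k1 r^2), same as OpenCV
    R=np.array(p['R']);t=np.array(p['t'])
    return -R.T@t,np.c_[d,np.ones(len(d))]@R
def at(cam,uv,z):
    c,d=ray(cam,uv); return c+d*((z-c[2])/d[:,2])[:,None]
def proj(cam,X):
    p=vision.camera_params(cam);X=np.atleast_2d(X)@np.array(p['R']).T+np.array(p['t'])
    s=X[:,:2]/X[:,2:];s=s*(1+p['k1']*(s**2).sum(1))[:,None]
    return s*[p['fx'],p['fy']]+[p['cx'],p['cy']]
E
python3 - <<'E'
from h import *
s=readout.read_state();print(s['time'],s['eef_pos'],s['orientation'])
for c in('top','side'):
    im=vision.camera(c);cv2.imwrite(f'pics/{c}0.png',im)
    for n,z in [('housing',.06),('selector',.074),('pointer',.074),('tab_top',.11),('label_crate',.0634),('label_bottle',.0634),('label_tub',.0634),('label_pouch',.0634),('tare',.082),('weight',.1),('jar',.08),('tape',.04)]:
        r=silhouettes(n,c)
        for q in r[:2]:
            m=cv2.moments(q['region'].astype(np.uint8),True);u=[m['m10']/m['m00'],m['m01']/m['m00']] if m['m00'] else q['box'][:2]
            print(c,n,round(q['conf'],2),np.round(q['box']),np.round(u),np.round(at(c,[u],z)[0],3))
E
```

```text
0.0 [0.23341057 0.49753259 0.30309755] [-1.79902742e+02 -1.25243412e-02  1.54859262e+02]
top housing 0.9 [299. 208. 152. 159.] [298. 208.] [0.566 0.079 0.06 ]
top selector 0.78 [292. 191.  59.  57.] [292. 193.] [0.6   0.093 0.074]
top selector 0.65 [338. 234.  14.  15.] [339. 234.] [ 0.506 -0.017  0.074]
top pointer 0.6 [292. 194.  58.  61.] [292. 193.] [0.599 0.093 0.074]
top pointer 0.55 [189. 236.  39.  31.] [188. 237.] [0.495 0.329 0.074]
top tab_top 0.64 [295. 195.  53.  61.] [292. 193.] [0.594 0.092 0.11 ]
top label_crate 0.5 [305. 154.  16.  18.] [306. 155.] [0.695 0.064 0.063]
top label_crate 0.46 [299. 206. 154. 159.] [298. 208.] [0.565 0.079 0.063]
top label_bottle 0.68 [254. 215.  22.  13.] [254. 213.] [0.553 0.182 0.063]
top label_tub 0.8 [333. 183.  22.  15.] [333. 182.] [ 0.631 -0.002  0.063]
top label_pouch 0.6 [304. 154.  18.  17.] [306. 154.] [0.696 0.064 0.063]
top label_pouch 0.55 [257. 173.  17.  18.] [256. 174.] [0.647 0.181 0.063]
top tare 0.7 [341. 235.  18.  12.] [339. 234.] [ 0.505 -0.016  0.082]
top weight 0.68 [273. 259.  17.  12.] [273. 261.] [0.443 0.132 
[... 538 characters left out ...]
  20.  16.] [271. 209.] [0.698 0.068 0.063]
side label_bottle 0.71 [321. 263.  23.  20.] [319. 262.] [0.557 0.185 0.063]
side label_bottle 0.46 [304. 193.  17.  12.] [303. 193.] [0.635 0.003 0.063]
side label_tub 0.57 [304. 192.  14.  13.] [304. 192.] [0.635 0.002 0.063]
side label_tub 0.56 [376. 247.  13.  27.] [375. 246.] [0.445 0.123 0.063]
side label_pouch 0.54 [276. 255.  23.  18.] [277. 255.] [0.648 0.186 0.063]
side weight 0.85 [377. 245.  13.  26.] [375. 246.] [0.445 0.146 0.1  ]
side jar 0.73 [305. 226.  59.  50.] [307. 225.] [0.601 0.108 0.08 ]
side jar 0.71 [333. 344.  36.  47.] [332. 343.] [0.496 0.353 0.08 ]
side tape 0.76 [287. 167.  37.  33.] [288. 168.] [ 0.704 -0.096  0.04 ]
```

View pics/top0.png

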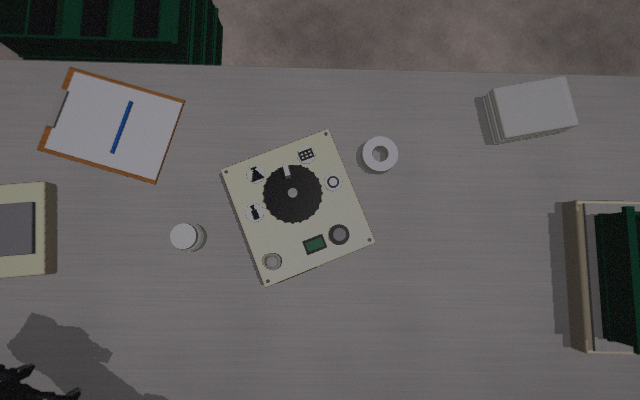

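View pics/side0.png

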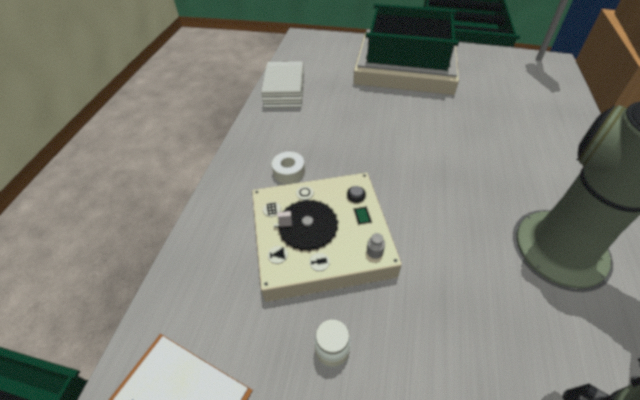

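Top view: crate label at (306,155), pouch (257,174), bottle (254,213) and tub (333,182). The dial centre is at (292,193), the tab and nose near (287,170), and the button at (339,234). The side view agrees. So the crate sits at -40° with housing yaw about 22°, and the tab has to be pushed clockwise.

```bash
python3 - <<'E'
from h import *
lay=dict(label_bottle=95,label_pouch=40,label_crate=-40,label_tub=-95)
for c in('top','side'):
    im=vision.camera(c);A=[];B=[];rh=None
    for n,a in lay.items():
        q=silhouettes(n,c)
        g=[x for x in q if x['box'][2]<40]
        if not g: continue
        u=g[0]['box'][:2];ys,xs=np.nonzero(g[0]['region']);P=at(c,[[xs.mean(),ys.mean()]],.0634)[0]
        A.append([.1*np.cos(np.radians(a)),.1*np.sin(np.radians(a))]);B.append(P[:2])
    A=np.array(A);B=np.array(B);z=(A-A.mean(0))@[1,1j];w=(B-B.mean(0))@[1,1j]
    k=(np.conj(z)@w);yaw=np.angle(k);R=np.array([[np.cos(yaw),-np.sin(yaw)],[np.sin(yaw),np.cos(yaw)]])
    ax=B.mean(0)-R@A.mean(0);print(c,'yaw',np.degrees(yaw),'axis',ax,'scale',abs(k)/(abs(z)**2).sum(),'res mm',np.round(1e3*(B-ax-A@R.T),1).tolist())
    q=silhouettes('housing',c)[0]['region'].astype(np.uint8)
    r=cv2.minAreaRect(np.argwhere(q)[:,::-1].astype(np.float32));print(np.round(at(c,cv2.boxPoints(r),.06)[:,:2],3).tolist())
    cr=im[120:260,210:390] if c=='top' else im[160:290,240:410]
    cv2.imwrite(f'pics/{c}crop.png',cv2.resize(cr,None,fx=4,fy=4,interpolation=cv2.INTER_CUBIC))
p=vision.camera_params('wrist');s=readout.read_state();print('wristcam',-np.array(p['R']).T@p['t']-s['eef_pos'],np.array(p['R'])[2],p['fx'])
E
```

```text
top yaw 22.557127304127484 axis [0.60047047 0.09256927] scale 0.9967799104560345 res mm [[0.8, -0.7], [-0.2, 0.2], [-0.2, 0.8], [-0.5, -0.3]]
[[0.656, 0.272], [0.77, 0.006], [0.484, -0.106], [0.38, 0.153]]
side yaw 22.778265174487043 axis [0.60256239 0.09676041] scale 0.9915148726419676 res mm [[1.3, 0.0], [-0.8, -0.5], [-1.5, -0.1], [1.1, 0.5]]
[[0.777, 0.02], [0.444, -0.12], [0.379, 0.191], [0.646, 0.292]]
wristcam [-0.07049378  0.03291122  0.07063264] [ 0.27494376 -0.12841017 -0.95284666] 335.99441655567625
```

View pics/topcrop.png

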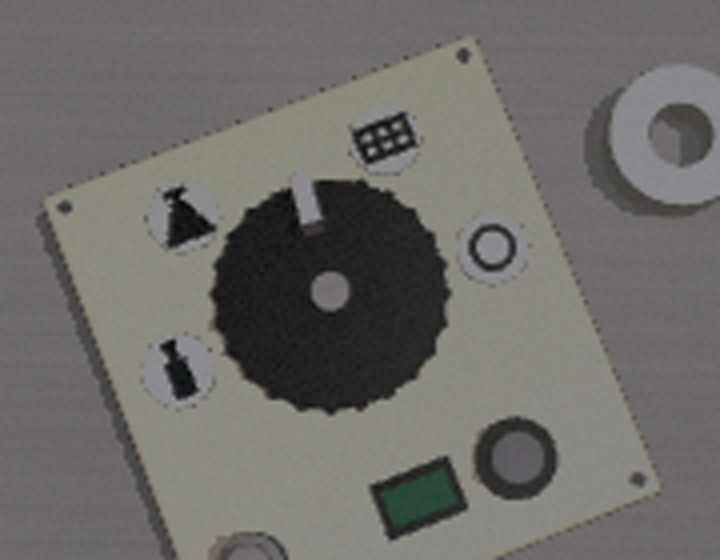

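Nose tip at about px (285.3,162.6) and hub at (292.5,192.8), so the nose points at roughly 14° world. The target is about -17.4°. I'm moving with the fingers shut to the ccw side of the tab.

Emit:
step_arm(
  deltas=[
    [255,0.02,-0.018,-0.005,0,0,2],
    [255,0.05,-0.044,-0.01,0,0,5],
    [255,0.08,-0.07,-0.02,0,0,8],
    [255,0.11,-0.096,-0.025,0,0,10],
    [255,0.14,-0.122,-0.03,0,0,13],
    [255,0.17,-0.148,-0.04,0,0,16],
    [255,0.2,-0.174,-0.045,0,0,19],
    [255,0.23,-0.2,-0.05,0,0,22],
    [255,0.26,-0.226,-0.06,0,0,25],
    [255,0.29,-0.252,-0.065,0,0,28],
    [255,0.32,-0.278,-0.07,0,0,31],
    [255,0.35,-0.304,-0.08,0,0,34],
    [255,0.38,-0.33,-0.085,0,0,36],
    [255,0.4,-0.347,-0.09,0,0,38.6],
    [255,0.407,-0.354,-0.093,0,0,38.6],
    [255,0.407,-0.354,-0.093,0,0,38.6],
    [255,0.407,-0.354,-0.093,0,0,38.6],
  ],
)

```text
time: 3.32
eef_pos: [0.64, 0.1441, 0.2104]
orientation: [180.0, -0.1, -166.6]
contact_force: [-0.0, -0.1, -0.4]
opening: 0.005
gripper_force: 0.0
```

```bash
python3 - <<'E'
from h import *
s=readout.read_state();print(s['time'],s['eef_pos'],s['orientation'],s['opening'],s['contact_force'])
cv2.imwrite('pics/w1.png',vision.camera('wrist'))
cv2.imwrite('pics/t1.png',cv2.resize(vision.camera('top')[120:260,210:390],None,fx=4,fy=4,interpolation=cv2.INTER_CUBIC))
E
```

```text
3.3167 [0.63995436 0.14405587 0.21037518] [ 1.79951040e+02 -9.04455556e-02 -1.66599760e+02] 0.0047760205008715775 [-0.02742284 -0.14929471 -0.42709254]
```

View pics/w1.png

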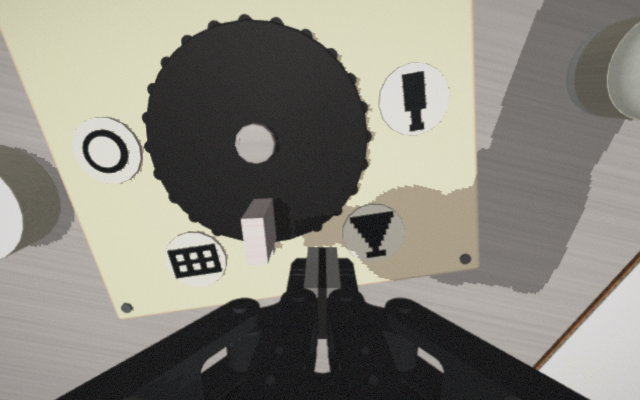

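Wrist view: hub (255,144), crate (195,260), tub (106,152), pouch (373,233) and bottle (413,98). The tab is at about (257,235), with the fingers at (322,270), clear of it on the pouch side. Next I'll fit the axis, yaw and tab angle from this picture.

```bash
cat > fit.py <<'E'
from h import *
from scipy.optimize import least_squares
lay=dict(label_bottle=95,label_pouch=40,label_crate=-40,label_tub=-95)
def axis(c='wrist',skip=()):
    A=[];B=[]
    for n,a in lay.items():
        g=[x for x in silhouettes(n,c) if x['box'][2]<90 and x['conf']>.4]
        if n in skip or not g: continue
        # full-disc ellipse centre from hull
        cnt=max(cv2.findContours(g[0]['region'].astype(np.uint8),0,2)[0],key=cv2.contourArea)
        A.append(np.radians(a));B.append(cv2.fitEllipse(cnt)[0])
    A=np.array(A);B=np.array(B)
    f=lambda p:(proj(c,np.c_[p[0]+.1*np.cos(A+p[2]),p[1]+.1*np.sin(A+p[2]),np.full(len(A),.0634)])-B).ravel()
    r=least_squares(f,[.6,.093,.393],loss='soft_l1');print(c,'axis',r.x[:2].round(4),'yaw',np.degrees(r.x[2]).round(2),'res px',f(r.x).round(1));return r.x
def box(ax,th):
    r=np.array([np.cos(th),np.sin(th)]);t=np.array([-r[1],r[0]])
    return np.array([[*(ax+r*a+t*b),z] for z in(.11,.074) for a,b in((.036,-.006),(.064,-.006),(.064,.006),(.036,.006))])
E
python3 - <<'E'
from fit import *
im=vision.camera('wrist');p=axis()
print('hub check',at('wrist',[[255,144]],.082)[0].round(4))
hsv=im.astype(int)
# score: edge energy along tab-top long edges
g=cv2.GaussianBlur(cv2.cvtColor(im,6),(3,3),0).astype(float)
def mean(th,q):
    m=np.zeros(g.shape,np.uint8);cv2.fillConvexPoly(m,np.round(q*16).astype(int),1,shift=4);return m
best=[]
for d in np.arange(5,25,.5):
    q=proj('wrist',box(p[:2],np.radians(d)))[:4]
    m=mean(d,q);o=cv2.dilate(m,np.ones((7,7)))-cv2.dilate(m,np.ones((3,3)))
    best.append((g[m>0].mean()-g[o>0].mean()-g[m>0].std(),d))
best.sort();print(best[-4:])
th=best[-1][1]
q=proj('wrist',box(p[:2],np.radians(th)))
for a in range(4):
    cv2.line(im,tuple(q[a].round().astype(int)),tuple(q[(a+1)%4].round().astype(int)),(0,0,255),1)
    cv2.line(im,tuple(q[a].round().astype(int)),tuple(q[a+4].round().astype(int)),(0,255,0),1)
cv2.imwrite('pics/w1o.png',cv2.resize(im[120:320,150:350],None,fx=3,fy=3))
E
```

```text
wrist axis [0.6014 0.0935] yaw 22.69 res px [ 0.1 -0.   0.9  0.2 -0.3 -0.1 -0.5  0.1]
hub check [0.6022 0.0951 0.082 ]
[(np.float64(41.573041313431396), np.float64(15.0)), (np.float64(42.373068950401496), np.float64(16.5)), (np.float64(50.11273859635512), np.float64(15.5)), (np.float64(50.70063365624088), np.float64(16.0))]
```

View pics/w1o.png

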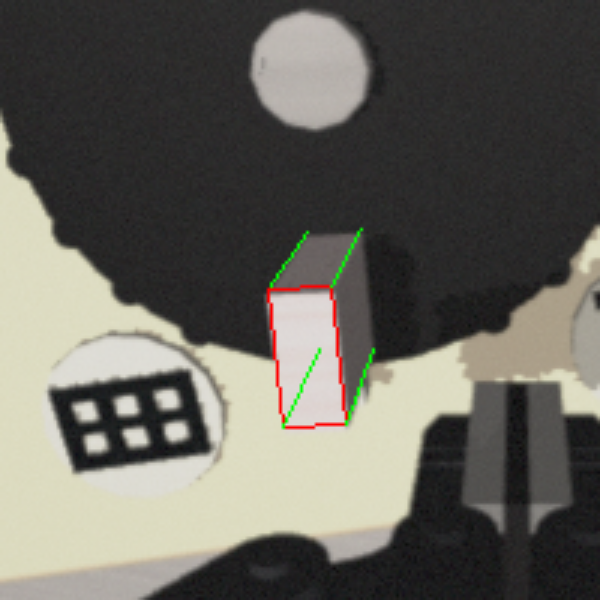

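Tab at about 16° world, target about -17.3°, axis (0.6014,0.0935). The overlay matches. Next: descend to tip z≈0.09, then approach the tab face.

Emit:
step_arm(
  deltas=[
    [255,0,0,-0.02,0,0,1],
    [255,0,0,-0.04,0,0,2],
    [255,0,0,-0.047,0,0,2.5],
    [255,0.002,-0.007,-0.047,0,0,2.5],
    [255,0.004,-0.014,-0.047,0,0,2.5],
    [255,0.0045,-0.016,-0.047,0,0,2.5],
    [255,0.0045,-0.016,-0.047,0,0,2.5],
  ],
)

```text
time: 4.25
eef_pos: [0.6461, 0.1271, 0.1651]
orientation: [-180.0, 0.1, -164.1]
contact_force: [-0.1, 0.0, 0.5]
opening: 0.0
gripper_force: 0.0
```

Emit:
step_arm(
  deltas=[
    [255,0.0005,-0.002,0,0,0,0],
    [255,0.001,-0.004,0,0,0,0],
    [255,0.0015,-0.006,0,0,0,0],
    [255,0.0015,-0.006,0,0,0,0],
  ],
)

```text
time: 4.58
eef_pos: [0.6475, 0.122, 0.1648]
orientation: [-180.0, 0.1, -164.0]
contact_force: [1.4, 2.4, 1.5]
opening: 0.002
gripper_force: 1.3
```

Emit:
step_arm(
  deltas=[
    [255,0.0014,-0.0024,0,0,0,-3],
    [255,0.0027,-0.0048,0,0,0,-6],
    [255,0.0038,-0.0073,0,0,0,-9],
    [255,0.0049,-0.0099,0,0,0,-12],
    [255,0.0057,-0.0126,0,0,0,-15],
    [255,0.0064,-0.0153,0,0,0,-18],
    [255,0.007,-0.018,0,0,0,-21],
    [255,0.0075,-0.0207,0,0,0,-24],
    [255,0.0078,-0.0235,0,0,0,-27],
    [255,0.008,-0.0262,0,0,0,-30],
    [255,0.008,-0.0262,0,0,0,-30],
  ],
)

```text
time: 5.5
eef_pos: [0.6552, 0.0954, 0.1644]
orientation: [180.0, 0.1, 165.9]
contact_force: [2.5, 2.5, 2.3]
opening: -0.002
gripper_force: 1.2
```

```bash
python3 - <<'E'
from fit import *
im=vision.camera('wrist')
g=cv2.GaussianBlur(cv2.cvtColor(im,6),(3,3),0).astype(float)
ax=np.array([.6014,.0935]);B=[]
for d in np.arange(-25,20,.5):
    q=proj('wrist',box(ax,np.radians(d)))[:4];m=np.zeros(g.shape,np.uint8);cv2.fillConvexPoly(m,np.round(q*16).astype(int),1,shift=4)
    o=cv2.dilate(m,np.ones((7,7)))-cv2.dilate(m,np.ones((3,3)));B.append((g[m>0].mean()-g[o>0].mean()-g[m>0].std(),d))
B.sort();print(B[-4:])
q=proj('wrist',box(ax,np.radians(B[-1][1])))
q2=proj('wrist',[[*(ax+.1*np.array([np.cos(a),np.sin(a)])),.0634] for a in np.radians([-17.3])])
for a in range(4): cv2.line(im,tuple(q[a].round().astype(int)),tuple(q[(a+1)%4].round().astype(int)),(0,0,255),1)
cv2.circle(im,tuple(q2[0].round().astype(int)),2,(0,0,255),-1)
cv2.imwrite('pics/w2.png',im)
E
```

```text
[(np.float64(16.457375391383692), np.float64(-19.5)), (np.float64(20.979572068702467), np.float64(-21.0)), (np.float64(22.053868079810428), np.float64(-20.0)), (np.float64(23.549698933203928), np.float64(-20.5))]
```

View pics/w2.png

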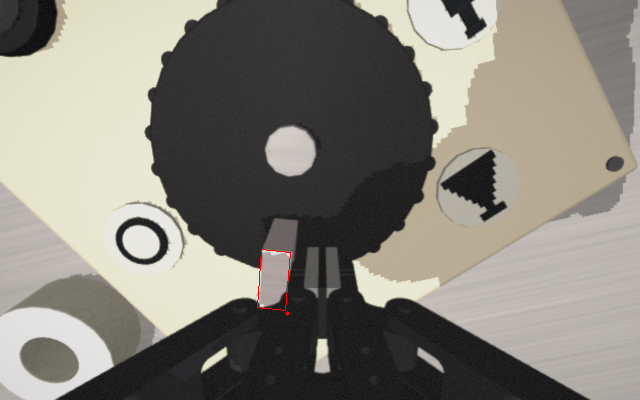

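The wrist view suggests the tab is at about -20° (tab top (272,280), fingers (322,270)), which may be slightly past the target. I'll back off, lift, and measure with a clear view.

Emit:
step_arm(
  deltas=[
    [255,0.002,0.008,0,0,0,0],
    [255,0.004,0.016,0,0,0,0],
    [255,0.004,0.02,0.02,0,0,0],
    [255,0.0,0.04,0.05,0,0,0],
    [255,-0.02,0.06,0.08,0,0,0],
    [255,-0.04,0.07,0.1,0,0,0],
    [255,-0.05,0.08,0.12,0,0,0],
    [255,-0.05,0.08,0.12,0,0,0],
    [255,-0.05,0.08,0.12,0,0,0],
  ],
)

```text
time: 6.3
eef_pos: [0.6047, 0.1769, 0.285]
orientation: [180.0, 0.1, 166.1]
contact_force: [-0.4, -0.4, 0.3]
opening: 0.002
gripper_force: 0.0
```

```bash
cat > look.py <<'E'
from fit import *
import sys
im=vision.camera('wrist');p=axis()
g=cv2.GaussianBlur(cv2.cvtColor(im,6),(3,3),0).astype(float);B=[]
for d in np.arange(-35,10,.5):
    q=proj('wrist',box(p[:2],np.radians(d)))[:4];m=np.zeros(g.shape,np.uint8);cv2.fillConvexPoly(m,np.round(q*16).astype(int),1,shift=4)
    o=cv2.dilate(m,np.ones((7,7)))-cv2.dilate(m,np.ones((3,3)));B.append((g[m>0].mean()-g[o>0].mean()-g[m>0].std(),d))
B.sort();print([(round(a,1),d) for a,d in B[-4:]],'target',np.degrees(p[2])-40)
th=B[-1][1];q=proj('wrist',box(p[:2],np.radians(th)))
S=3;c=q[:4].mean(0).round().astype(int);x0,y0=np.clip(c-[100,80],0,[440,240])
cr=cv2.resize(im[y0:y0+160,x0:x0+200],None,fx=S,fy=S,interpolation=cv2.INTER_CUBIC)
f=lambda u:tuple(((u-[x0,y0])*S).round().astype(int))
for a in range(4): cv2.line(cr,f(q[a]),f(q[(a+1)%4]),(0,0,255),1)
for a,col in((th,(0,255,0)),(np.degrees(p[2])-40,(255,0,0))):
    v=np.array([np.cos(np.radians(a)),np.sin(np.radians(a))]);e=proj('wrist',[[*(p[:2]+v*.066),.074],[*(p[:2]+v*.077),.074],[*(p[:2]+v*.1),.0634]])
    for k in e: cv2.circle(cr,f(k),3,col,-1)
t=cv2.resize(vision.camera('top')[140:220,255:350],None,fx=5,fy=5,interpolation=cv2.INTER_CUBIC)[:180]
t=cv2.copyMakeBorder(t,0,0,0,600-475,0)[:120*1+60]
cv2.imwrite(sys.argv[1],np.vstack([cr[:420],t]))
print(x0,y0)
E
python3 look.py pics/w3.png
```

```text
wrist axis [0.5982 0.0933] yaw 22.61 res px [ 0.6 -1.7  1.1 -0.1 -0.6  4.5 -1.8  0.6]
[(np.float64(35.4), np.float64(-19.5)), (np.float64(36.3), np.float64(-21.0)), (np.float64(38.4), np.float64(-20.0)), (np.float64(41.5), np.float64(-20.5))] target -17.388973235880613
116 195
```

View pics/w3.png

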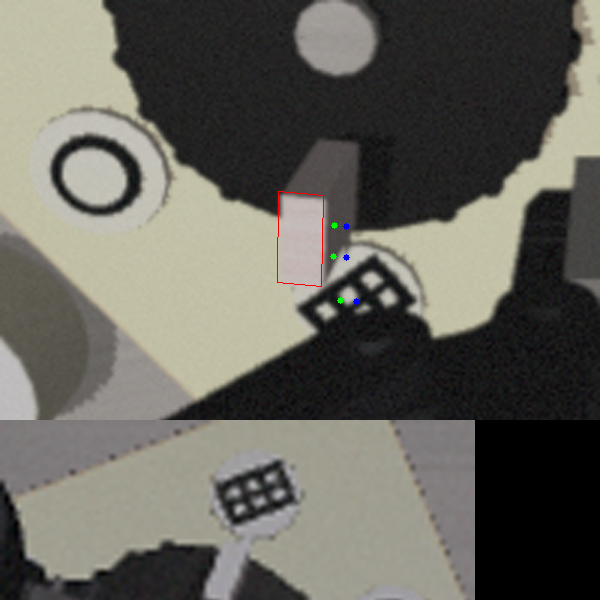

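The gripper hides part of the crate label here, which biases the axis fit. I'm moving to a viewpoint straight over the tab and label.

Emit:
step_arm(
  deltas=[
    [255,0.025,-0.025,0,0,0,-1],
    [255,0.05,-0.05,0,0,0,-2],
    [255,0.075,-0.075,0,0,0,-3],
    [255,0.1,-0.1,0,0,0,-4],
    [255,0.125,-0.124,0,0,0,-4],
    [255,0.125,-0.124,0,0,0,-4],
    [255,0.125,-0.124,0,0,0,-4],
  ],
)

```text
time: 7.18
eef_pos: [0.7304, 0.0492, 0.2816]
orientation: [-180.0, -0.1, 161.8]
contact_force: [-0.6, 0.7, 0.6]
opening: 0.002
gripper_force: 0.0
```

```bash
python3 look.py pics/w4.png
```

```text
wrist axis [0.5996 0.0973] yaw 22.92 res px [-1.1  0.2  0.2 -0.2  0.7 -0.2]
[(np.float64(78.4), np.float64(-21.0)), (np.float64(82.2), np.float64(-19.5)), (np.float64(90.5), np.float64(-20.5)), (np.float64(91.4), np.float64(-20.0))] target -17.08059415247633
223 0
```

View pics/w4.png

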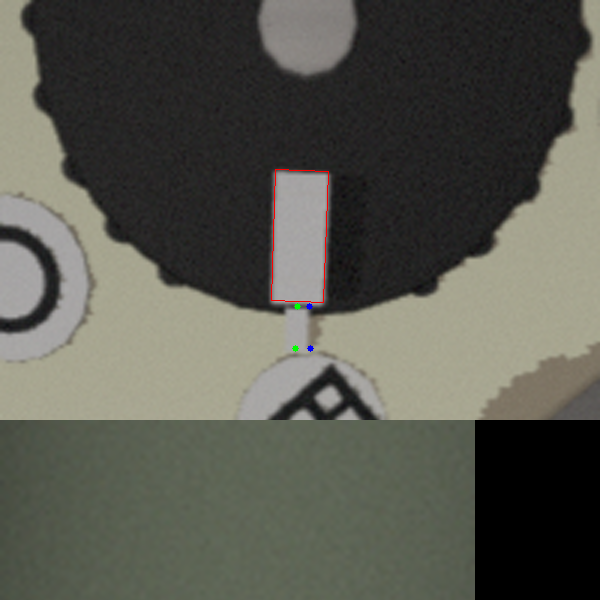

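The nose is at about (296,335) in the crop, while the hub–label line is at x≈310. The dial is therefore about 2.7° past the crate centre. I'll go to the other face and push back gently ccw.

Emit:
step_arm(
  deltas=[
    [255,-0.03,-0.002,0,0,0,-1],
    [255,-0.06,-0.004,0,0,0,-2],
    [255,-0.09,-0.004,0,0,0,-2],
    [255,-0.095,-0.004,0,0,0,-2],
    [255,-0.095,-0.004,-0.03,0,0,-2],
    [255,-0.095,-0.004,-0.06,0,0,-2],
    [255,-0.095,-0.004,-0.09,0,0,-2],
    [255,-0.095,-0.004,-0.11,0,0,-2],
    [255,-0.095,-0.004,-0.117,0,0,-2],
    [255,-0.095,-0.004,-0.117,0,0,-2],
    [255,-0.095,-0.004,-0.117,0,0,-2],
  ],
)

```text
time: 8.4
eef_pos: [0.6352, 0.0481, 0.1678]
orientation: [180.0, 0.1, 160.0]
contact_force: [0.7, 0.3, 0.5]
opening: -0.0
gripper_force: 0.0
```

Emit:
step_arm(
  deltas=[
    [255,0.001,0.003,0,0,0,0],
    [255,0.002,0.006,0,0,0,0],
    [255,0.003,0.009,0,0,0,0],
    [255,0.004,0.012,0,0,0,0],
    [255,0.005,0.014,0,0,0,0],
    [255,0.005,0.014,0,0,0,0],
  ],
)

```text
time: 8.9
eef_pos: [0.6402, 0.0617, 0.1675]
orientation: [-180.0, 0.1, 160.0]
contact_force: [0.9, -2.5, 2.3]
opening: -0.002
gripper_force: 1.0
```

Emit:
step_arm(
  deltas=[
    [255,0.0004,0.001,0,0,0,0],
    [255,0.0008,0.002,0,0,0,0],
    [255,0.0008,0.002,0,0,0,0],
  ],
)

```text
time: 9.15
eef_pos: [0.6408, 0.0635, 0.1671]
orientation: [-180.0, 0.0, 159.9]
contact_force: [1.7, -2.4, 2.2]
opening: 0.002
gripper_force: 1.5
```

```bash
cat > inplace.py <<'E'
from fit import *
im=vision.camera('wrist');g=cv2.GaussianBlur(cv2.cvtColor(im,6),(3,3),0).astype(float)
for ax in ([.6014,.0935],[.6005,.095]):
    ax=np.array(ax);B=[]
    for d in np.arange(-26,-8,.25):
        q=proj('wrist',box(ax,np.radians(d)))[:4];m=np.zeros(g.shape,np.uint8);cv2.fillConvexPoly(m,np.round(q*16).astype(int),1,shift=4)
        o=cv2.dilate(m,np.ones((7,7)))-cv2.dilate(m,np.ones((3,3)));B.append((g[m>0].mean()-g[o>0].mean()-g[m>0].std(),d))
    B.sort();print(ax,[(round(float(a),1),float(d)) for a,d in B[-4:]])
E
python3 inplace.py
```

```text
[0.6014 0.0935] [(6.6, -12.0), (6.8, -12.75), (7.4, -12.25), (8.3, -12.5)]
[0.6005 0.095 ] [(9.2, -14.5), (10.0, -14.0), (10.1, -13.75), (10.3, -14.25)]
```

Emit:
step_arm(
  deltas=[
    [255,-0.003,-0.008,0,0,0,0],
    [255,-0.005,-0.014,0,0,0,0],
    [255,-0.005,-0.014,0.03,0,0,0],
    [255,-0.005,-0.014,0.06,0,0,0],
    [255,0.01,-0.014,0.09,0,0,1],
    [255,0.04,-0.014,0.115,0,0,2],
    [255,0.07,-0.014,0.115,0,0,2],
    [255,0.09,-0.014,0.115,0,0,2],
    [255,0.09,-0.014,0.115,0,0,2],
    [255,0.09,-0.014,0.115,0,0,2],
  ],
)

```text
time: 10.03
eef_pos: [0.7302, 0.0494, 0.2802]
orientation: [180.0, -0.1, 161.9]
contact_force: [-0.6, 0.3, -0.0]
opening: 0.001
gripper_force: 0.0
```

```bash
cat > rel.py <<'E'
from fit import *
# rectify the nose plane about the hub, and measure hub->label and tab directions in the same picture
im=vision.camera('wrist');g=cv2.GaussianBlur(cv2.cvtColor(im,6),(3,3),0).astype(float)
p=axis()
def scan(ax,lo,hi,poly):
    B=[]
    for d in np.arange(lo,hi,.1):
        q=proj('wrist',poly(ax,np.radians(d)));m=np.zeros(g.shape,np.uint8);cv2.fillConvexPoly(m,np.round(q*16).astype(int),1,shift=4)
        o=cv2.dilate(m,np.ones((7,7)))-cv2.dilate(m,np.ones((3,3)));B.append((g[m>0].mean()-g[o>0].mean()-g[m>0].std(),d))
    B.sort();w=np.array(B[-8:]);return w[:,1].mean().round(2),w[-1].round(1)
# hub by ellipse
h=proj('wrist',[[*p[:2],.082]])[0].astype(int);x,y=max(h[0]-45,0),max(h[1]-45,0)
b=(g[y:h[1]+45,x:h[0]+45]>90).astype(np.uint8);c=max(cv2.findContours(b,0,2)[0],key=cv2.contourArea)
e=cv2.fitEllipse(c);print('hub',at('wrist',[np.array(e[0])+[x,y]],.082)[0].round(4),e[1])
for ax in (p[:2],np.array([.6014,.0935])): print('tab',scan(ax,-30,0,lambda a,t:box(a,t)[:4]))
def nosetip(ax,th):
    r=np.array([np.cos(th),np.sin(th)]);t=np.array([-r[1],r[0]])
    return np.array([[*(ax+r*a+t*b),.074] for a,b in((.069,-.003),(.077,-.002),(.077,.002),(.069,.003))])
g2=g.copy()
print('target',np.degrees(p[2])-40)
x,y=np.clip(proj('wrist',[[*(p[:2]+.06*np.array([.955,-.297])),.08]])[0].astype(int)-[90,70],0,[460,260])
cv2.imwrite('pics/rel.png',cv2.resize(im[y:y+140,x:x+180],None,fx=4,fy=4,interpolation=cv2.INTER_CUBIC));print(x,y)
E
python3 rel.py
```

```text
wrist axis [0.6004 0.0944] yaw 22.61 res px [-1.   0.2  0.2 -0.3  0.6 -0.1]
hub [0.6005 0.0942 0.082 ] (30.99742317199707, 34.70410919189453)
tab (np.float64(-14.35), array([ 91.1, -14.4]))
tab (np.float64(-13.55), array([ 77.3, -13.7]))
target -17.386032966688248
236 24
```

View pics/rel.png

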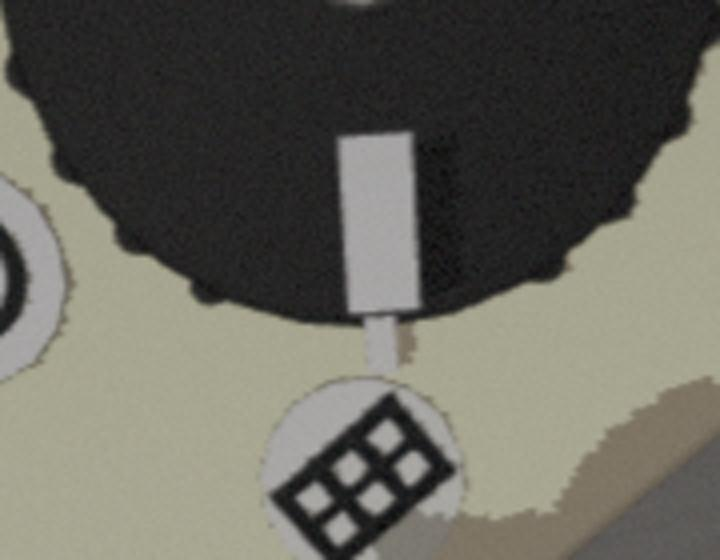

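The clear view shows the tab at -14.4° and the target at -17.3°; hub and label fit agree. Both contacts give a tab-to-tool offset of about 19 mm with the fingers aligned. I'll push from the ccw face to exactly that offset.

Emit:
step_arm(
  deltas=[
    [255,-0.02,0.018,0,0,0,0],
    [255,-0.045,0.04,0,0,0,0.8],
    [255,-0.072,0.0635,0,0,0,0.8],
    [255,-0.072,0.0635,-0.02,0,0,0.8],
    [255,-0.072,0.0635,-0.05,0,0,0.8],
    [255,-0.072,0.0635,-0.08,0,0,0.8],
    [255,-0.072,0.0635,-0.105,0,0,0.8],
    [255,-0.072,0.0635,-0.113,0,0,0.8],
    [255,-0.072,0.0635,-0.113,0,0,0.8],
    [255,-0.072,0.0635,-0.113,0,0,0.8],
  ],
)

```text
time: 11.12
eef_pos: [0.6585, 0.1132, 0.1698]
orientation: [180.0, 0.0, 162.8]
contact_force: [0.7, -1.0, 0.2]
opening: 0.001
gripper_force: 0.0
```

Emit:
step_arm(
  deltas=[
    [255,-0.001,-0.003,0,0,0,0],
    [255,-0.002,-0.006,0,0,0,0],
    [255,-0.003,-0.009,0,0,0,0],
    [255,-0.0035,-0.011,0,0,0,0],
    [255,-0.004,-0.0125,0,0,0,0],
    [255,-0.004,-0.0125,0,0,0,0],
  ],
)

```text
time: 11.62
eef_pos: [0.6549, 0.1005, 0.1696]
orientation: [179.9, 0.1, 162.7]
contact_force: [0.8, 0.9, -0.0]
opening: 0.0
gripper_force: 0.3
```

Emit:
step_arm(
  deltas=[
    [255,-0.0004,-0.001,0,0,0,0],
    [255,-0.0008,-0.002,0,0,0,0],
    [255,-0.001,-0.003,0,0,0,0],
    [255,-0.001,-0.003,0,0,0,0],
  ],
)

```text
time: 11.95
eef_pos: [0.654, 0.0978, 0.1693]
orientation: [180.0, 0.1, 162.8]
contact_force: [2.0, 2.6, 1.0]
opening: 0.001
gripper_force: 1.4
```

Emit:
step_arm(
  deltas=[
    [255,0.002,0.006,0,0,0,0],
    [255,0.005,0.015,0,0,0,0],
    [255,0.005,0.015,0.03,0,0,0],
    [255,0.005,0.015,0.06,0,0,0],
    [255,0.02,0.0,0.09,0,0,-0.8],
    [255,0.045,-0.025,0.112,0,0,-0.8],
    [255,0.076,-0.048,0.112,0,0,-0.8],
    [255,0.076,-0.048,0.112,0,0,-0.8],
    [255,0.076,-0.048,0.112,0,0,-0.8],
  ],
)

```text
time: 12.7
eef_pos: [0.7303, 0.0486, 0.2793]
orientation: [-180.0, -0.1, 161.8]
contact_force: [-1.1, -0.1, -0.4]
opening: -0.003
gripper_force: 0.0
```

```bash
python3 rel.py
```

```text
wrist axis [0.5988 0.0962] yaw 22.88 res px [-0.6  0.1  0.2 -0.1  0.4 -0.2]
hub [0.599  0.0959 0.082 ] (31.129383087158203, 35.28786849975586)
tab (np.float64(-17.55), array([ 92.9, -17.2]))
tab (np.float64(-15.25), array([ 49.7, -15.2]))
target -17.120009726840333
236 23
```

View pics/rel.png

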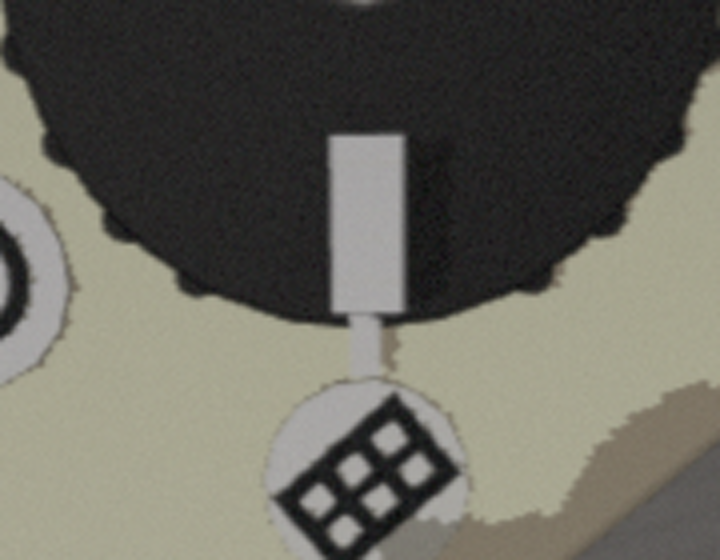

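Nose at x≈367 and label centre at x≈366 in the crop, with the numbers agreeing within 0.5°, so the dial is on target. Now the button.

Emit:
step_arm(
  deltas=[
    [255,-0.02,-0.01,0,0,0,0],
    [255,-0.05,-0.025,0,0,0,0],
    [255,-0.08,-0.04,0,0,0,0],
    [255,-0.11,-0.055,0,0,0,0],
    [255,-0.14,-0.07,0,0,0,0],
    [255,-0.16,-0.08,0,0,0,0],
    [255,-0.165,-0.08,0,0,0,0],
    [255,-0.165,-0.08,0,0,0,0],
  ],
)

```text
time: 13.62
eef_pos: [0.5628, -0.0299, 0.2817]
orientation: [180.0, 0.0, 161.9]
contact_force: [0.5, -0.8, 0.5]
opening: -0.001
gripper_force: 0.0
```

```bash
python3 - <<'E'
from h import *
s=readout.read_state();print(s['time'],s['eef_pos'])
for c in('wrist','top','side'):
    im=vision.camera(c)
    if c=='wrist':
        for o in cv2.HoughCircles(cv2.medianBlur(cv2.cvtColor(im,6),5),3,1,30,param1=100,param2=30,minRadius=12,maxRadius=60)[0][:6]: print('circ',o,at(c,[o[:2]],.082)[0].round(4))
    for q in silhouettes('tare',c)[:2]:
        ys,xs=np.nonzero(q['region']);print(c,round(q['conf'],2),np.round(q['box']),len(xs),at(c,[[xs.mean(),ys.mean()],q['box'][:2]],.08).round(4).tolist())
E
```

```text
13.6167 [ 0.56283236 -0.02987571  0.28165204]
circ [315.5 117.5  29.6] [ 0.5066 -0.0161  0.082 ]
circ [374.5 243.5  14.5] [ 6.253e-01 -6.000e-04  8.200e-02]
circ [455.5 282.5  22.4] [0.6859 0.0596 0.082 ]
wrist 0.82 [318. 119.  40.  43.] 1268 [[0.5084, -0.0159, 0.08], [0.5091, -0.0147, 0.08]]
side 0.53 [358. 195.  11.  12.] 107 [[0.5081, -0.01, 0.08], [0.5026, 0.0003, 0.08]]
side 0.45 [332. 343.  40.  44.] 1342 [[0.4962, 0.3535, 0.08], [0.4959, 0.3533, 0.08]]
```

Emit:
step_arm(
  deltas=[
    [255,-0.03,0.008,0,0,0,0],
    [255,-0.056,0.014,0,0,0,0],
    [255,-0.056,0.014,-0.03,0,0,0],
    [255,-0.056,0.014,-0.06,0,0,0],
    [255,-0.056,0.014,-0.09,0,0,0],
    [255,-0.056,0.014,-0.11,0,0,0],
    [255,-0.056,0.014,-0.117,0,0,0],
    [255,-0.056,0.014,-0.117,0,0,0],
    [255,-0.056,0.014,-0.117,0,0,0],
  ],
)

```text
time: 14.67
eef_pos: [0.5091, -0.0162, 0.1642]
orientation: [180.0, -0.0, 162.0]
contact_force: [0.2, 0.4, 0.6]
opening: -0.004
gripper_force: 0.0
```

Emit:
step_arm(
  deltas=[
    [255,0,0,-0.003,0,0,0],
    [255,0,0,-0.006,0,0,0],
    [255,0,0,-0.009,0,0,0],
    [255,0,0,-0.012,0,0,0],
    [255,0,0,-0.013,0,0,0],
    [255,0,0,-0.013,0,0,0],
  ],
)

```text
time: 15.17
eef_pos: [0.5092, -0.0164, 0.1513]
orientation: [180.0, 0.1, 162.0]
contact_force: [0.7, 0.1, 2.9]
opening: -0.001
gripper_force: 1.6
```

Contact is made and the spring is loading. I'm going further down until the force clearly exceeds 5 N.

Emit:
step_arm(
  deltas=[
    [255,0,0,-0.001,0,0,0],
    [255,0,0,-0.002,0,0,0],
    [255,0,0,-0.003,0,0,0],
    [255,0,0,-0.003,0,0,0],
  ],
)

```text
time: 15.5
eef_pos: [0.5092, -0.0164, 0.1486]
orientation: [180.0, 0.1, 162.0]
contact_force: [-0.1, 0.2, 6.3]
opening: 0.001
gripper_force: 3.5
```

Emit:
step_arm(
  deltas=[
    [255,0,0,-0.001,0,0,0],
    [255,0,0,-0.002,0,0,0],
    [255,0,0,-0.002,0,0,0],
  ],
)

```text
time: 15.75
eef_pos: [0.5092, -0.0164, 0.1483]
orientation: [180.0, 0.1, 162.0]
contact_force: [-3.4, -0.1, 23.2]
opening: 0.001
gripper_force: 11.7
```

The hard stop is reached: 23 N with no further travel, so the button is fully down. Releasing and retreating upward.

Emit:
step_arm(
  deltas=[
    [255,0,0,0.003,0,0,0],
    [255,0,0,0.01,0,0,0],
    [255,0,0,0.03,0,0,0],
    [255,0,0,0.06,0,0,0],
    [255,0,0,0.09,0,0,0],
    [255,0,0,0.12,0,0,0],
    [255,-0.03,-0.02,0.14,0,0,0],
    [255,-0.06,-0.05,0.15,0,0,0],
    [255,-0.08,-0.08,0.15,0,0,0],
    [255,-0.08,-0.08,0.15,0,0,0],
    [255,-0.08,-0.08,0.15,0,0,0],
  ],
)

```text
time: 16.67
eef_pos: [0.427, -0.0973, 0.2958]
orientation: [180.0, -0.1, 161.7]
contact_force: [-0.4, 0.6, -0.8]
opening: -0.001
gripper_force: 0.0
```

```bash
python3 - <<'E'
from fit import *
vision.camera('top')
for n,z in(('weight',.1),('jar',.08),('tape',.04)):
    for q in silhouettes(n,'top')[:2]: print(n,round(q['conf'],2),np.round(q['box']))
im=vision.camera('top');p=axis('top')
g=cv2.resize(cv2.cvtColor(im,6),None,fx=4,fy=4,interpolation=cv2.INTER_CUBIC).astype(float)
B=[]
for d in np.arange(-40,30,.5):
    q=proj('top',box(p[:2],np.radians(d)))[:4]*4+1.5;m=np.zeros(g.shape,np.uint8);cv2.fillConvexPoly(m,np.round(q).astype(int),1)
    o=cv2.dilate(m,np.ones((13,13)))-cv2.dilate(m,np.ones((7,7)));B.append((g[m>0].mean()-g[o>0].mean()-g[m>0].std(),d))
B.sort();print(B[-3:],np.degrees(p[2])-40)
E
```

```text
weight 0.72 [273. 262.  18.  11.]
jar 0.9 [190. 237.  33.  29.]
tape 0.64 [378. 154.  40.  40.]
top axis [0.5999 0.0934] yaw 22.45 res px [-0.   0.   0.1  0.  -0.1 -0.1]
[(np.float64(43.8478318027575), np.float64(-17.5)), (np.float64(48.47296745267372), np.float64(-18.5)), (np.float64(49.76843017806554), np.float64(-18.0))] -17.545677408670205
```

The dial still matches the target, and the weight, jar and tape haven't moved. Handing in.

```bash
python3 -c "
from plant import workorder;print(workorder.close_job())"
```

```text
the job is handed in; nothing more can be done
None
```

The job is handed in: the dial's nose points at the middle of the crate label (within about 0.5° as measured), and only then was the button pressed fully down and released. The weight, jar and tape roll stayed where they stood.

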